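Close the punch jig and index the pendant blank three clicks

ROBOT

A 6-joint arm with a two-finger parallel gripper is mounted at the origin on a cart in front of the work surface, level with it; the furniture and walls round the work are solid. World frame = base frame: x ahead of the robot, y to its left, z up, the work surface at z = 0. Lengths are in m, angles in rad, forces in N, time in s.
With the tool pointing down it reaches from about 0.225 to 0.875 m from the base axis. Payload 3.4 kg.
Tool frame: the origin (TCP) lies at the very end of the fingers, on their centre line; the grasp point (between the pads) lies 19 mm behind it (grasp_offset is the distance from the TCP to the grasp point, in m); y points along the fingers, z is the direction in which the jaws open and shut, and the axes are right-handed (so a half turn about y gives the same grasp; the last joint's range is limited). The gripper opens to 85 mm and grips with 20 to 120 N. Pads are 22 mm wide; open, the fingers measure 114 mm over their backs; the gripper's body (76 mm by 85 mm) begins 54 mm behind the grasp point. The pads swing forward as they close: fully open they stand 13 mm farther back than shut.
Start: joints at [1.127, 0.276, 1.505, -0, 1.361, -0.121], TCP at [0.182, 0.545, 0.231] pointing down, gripper open.
Joint ranges: [-2.89, 2.89], [-0.75, 2.08], [0.22, 2.7], [-1.18, 4.32], [0.11, 2.71], [-2.7, 2.7]. Speed limits (rad/s): [2.57, 2.57, 3.14, 3.14, 3.14, 3.14].

INTERFACE

Orientations are given as a unit quaternion [w, x, y, z].
In Python, from rig import get_state, get_image, sign_off, grasp_offset gives the robot as it stands.
- The arm moves only by the shell command python3 -m jog 'ROWS' [FORCE]. ROWS is JSON, one flat list of numbers, 7 for each row, row after row: the closure in counts, from 0 (fully open) to 255 (shut), then the shift along the tool's x, y, z in cm, then the turn, a rotation vector about the tool's x, y, z in units of 8 degrees (1.0 is 8 degrees). In form: [jaw, tx, ty, tz, rx, ry, rz, jaw, tx, ty, tz, rx, ry, rz, ...]. A call has 1 to 12 rows; each row is the pose to reach, as a shift and turn from the pose commanded when the call began, along the tool's axes at that moment; what a row does not reach only later rows make up. A row lasts 1/8 s, in which the tool goes at most 62.5 mm and 10.7 degrees, less where a joint would pass 70% of its speed; a pose out of reach is approached as far as the arm can. A call with a gripper value outside its range is refused whole. The fingers move at their own pace and stop on an object; FORCE is the grip in N (left out, the last holds). Time passes only in rows, so rows that repeat a pose let the fingers close. It gives the time, the measured TCP pose, the force and the opening at its end, in the units of the state.
- get_state(): the state, without advancing time (a new reading comes with each control period).
- get_image(name): name is "scene" or "top" or "wrist"; returns a dict with "color" (384x512x3 uint8, blue, green, red), "mtx" (3x3 intrinsics, pixels), "R" (3x3) and "t" (3): a world point X has camera coordinates R X + t; the wrist camera has in their place "tool_from_camera" (4x4, takes a point from camera to tool coordinates, whose origin is the TCP and whose axes are the tool frame's). Camera axes: x right, y down, z forward; pixel columns grow to the right and rows downward; lengths in m; the calibration is good to about 2 mm. The wrist camera is an equidistant fisheye: a pixel r from the principal point sees the ray r / f radians off the axis. A picture is of the moment at which its call begins: read the wrist's pose just before it. There is no depth.
- sign_off(): hands the job in, once; it reports no verdict.
The state is a dict: "clock": time; "qpos": joint angles; "qd": joint speeds; "effort": joint torques, N m; "position": TCP position; "ee_rot": TCP orientation; "contact_force": force on the tool from outside, world axes, zero at the start; "moment": the same for the moment, N m; "width": finger opening in m.
Only numpy, scipy, OpenCV 4.12 (cv2) and the standard library are available. Lean on these libraries where they do the work, as an engineer would, in place of code of your own. Each camera call takes 0.05 s, during which the arm holds its last target.

TASK

A round pendant blank is clamped in the green indexing jig and the first of its five stone seats has been punched. Take the jig's open steel guide leaf by its black cross-bar and flip it right over until it lies fully down over the blank; only then turn the black index knob clockwise (seen from above) by three clicks, feeling for each one and not running past the third, so that the next seat stands under the brass punch guide. Finish while still gripping the knob at that third click, so that the blank cannot shift under the punch, and do not disturb the punch, the tin and the bur block beside the jig.

Things in the scene. Friction and masses are not known exactly. Their poses are not given: they have to be found in the camera images.
- jig: Green indexing jig bolted to the bench: casting 92 x 226 mm, top at z 45 mm, on a foot 130 x 262 mm, 10 mm high. Origin on the bench (foot reaches x +-65, y -119 to +143 mm); +x to its rear, +y left, +z up. Upright axes: 43 mm brass blank at x 0, y -55; knob at x 0, y +65. Leaf hinge pin along y through x +40, y -55, z 80 mm. Plunger block left of the knob, 62 mm high.
- guide_leaf (a joint): Angle of the hinged steel leaf, rad: 0 = fully down over the blank (level on its rest pins, brass guide up); grows as it opens up and over to the rear; 2.9 = fully open, lying over backward. The hinge is stiff (about 0.2 N m, 2 to 3 N at the cross-bar): the leaf stays wherever it is left and must be brought down all the way.
- leaf_handle (a point): Middle of the leaf's black round cross-bar: 12 mm thick, along the jig's y, 64 mm free between side arms, 110 mm from the hinge pin. Leaf angle q puts it at x = 40 - 110 cos q, y = -55, z = 80 + 110 sin q (mm, jig frame). 44 mm from bar axis to the edge of the leaf (80 wide, 8 thick). Pinched from above across its thickness it rolls between the fingers as the leaf swings.
- index_knob (a joint): Angle of the index knob, rad: 0 at home (white pointer at the red mark, to the jig's front), growing clockwise seen from above. A spring plunger rides on a wheel with 15 gaps: a click every 24 degrees (0.419 rad), the third at 1.257. About 0.2 N m lifts it out of a gap; past half-way it pulls the knob on into the next gap and stays. The blank turns with it through 1:1 gears.
- knob_grip (a point): Point on the knob's axis at the height to grip: 0, +65, 90 mm in the jig's frame. The grip is a black bar 12 mm thick, 44 mm long, from z 64 to 100 mm above the bench, on a 43 mm round skirt (top z 66 mm). At home the bar lies along the jig's x, white pointer line to the front (-x); it turns with the knob, the point's x axis along it.
- punch: Bystander: grey steel punch, 17 x 60 x 18 mm, lying to the left of the jig; origin at its underside.
- tin: Bystander: round pale tin, 39 mm wide, 13 mm high, left of the jig; origin at the centre of its underside.
- burs: Bystander: small white block of burs, 24 x 44 x 38 mm, left of the jig; origin at the centre of its underside.

How it is judged:
By the outcome, as a careful person would: the job done as asked, in the order asked, and still so for the second after the job is handed in, while the arm keeps its last pose, push and grip.
It also fails if it takes over 54 s, if anything falls off the work surface, if the arm or the gripper's body presses on something with over 40 N, if the wrist force passes 120 N, or if a joint passes its speed limit or range.

## Working session

There is one attempt and no reset: what is moved stays moved. The work goes in short steps, Python scripts to look and compute and a shell command to move; the robot and the scene stay as the last step left them, time stands still between calls to the robot, and variables do not carry over. Pictures are saved under pics/ and viewed, and the job is handed in when it is done.

```bash
mkdir -p pics; ls
python3 - <<'E'
from rig import *
import rig,cv2
s=get_state();print({k:(v if not hasattr(v,'round') else v) for k,v in s.items()});print(grasp_offset)
for n in("scene","top","wrist"):
    i=get_image(n);cv2.imwrite(f"pics/{n}0.png",i["color"])
    print(n,{k:v for k,v in i.items() if k!="color"})
E
```

```text
pics
{'clock': 0.0, 'qpos': array([ 1.12701117e+00,  2.76592944e-01,  1.50612838e+00, -4.01412816e-05,
        1.36065320e+00, -1.21020880e-01]), 'qd': array([ 0.00108032,  0.00224164, -0.0004282 , -0.00020357,  0.00024653,
        0.00078015]), 'effort': array([-9.93009417e-04, -4.16768432e+01, -2.45803571e+01, -3.61144857e-04,
        1.09012806e-02, -2.87119704e-06]), 'position': array([0.18219288, 0.54483304, 0.23044275]), 'ee_rot': array([-0.69731004,  0.69852783, -0.11377896,  0.11345451]), 'contact_force': array([-0.51155534, -0.63888329,  0.06287443]), 'moment': array([-0.02531972,  0.00582254,  0.02740725]), 'width': 0.08508752539455218}
0.0187
scene {'mtx': array([[448.86599422,   0.        , 249.51582301],
       [  0.        , 448.86599422, 191.7928008 ],
       [  0.        ,   0.        ,   1.        ]]), 'R': array([[ 0.49765656, -0.86726257,  0.01391347],
       [-0.65598628, -0.38681873, -0.64811516],
       [ 0.56746801,  0.31341172, -0.76141523]]), 't': array([0.01595508, 0.45622342, 0.56296955])}
top {'mtx': array([[379.22073045,   0.        , 257.74386715],
       [  0.        , 379.22073045, 189.46628806],
       [  0.        ,   0.        ,   1.        ]]), 'R': array([[-0.00455883, -0.99993141,  0.01078854],
       [-0.9952854 ,  0.00349188, -0.09692671],
       [ 0.09688239, -0.01117955, -0.99523305]]), 't': array([0.26919654, 0.49184015, 0.88884571])}
wrist {'mtx': array([[297.31863964,   0.        , 257.81550008],
       [  0.        , 297.31863964, 190.90339343],
       [  0.        ,   0.        ,   1.        ]]), 'tool_from_camera': array([[-4.60936999e-04,  9.61063229e-01,  2.76328170e-01,
        -6.89325787e-02],
       [-1.67601366e-04, -2.76328269e-01,  9.61063296e-01,
        -1.43991867e-01],
       [ 9.99999880e-01,  3.96676653e-04,  2.88445434e-04,
        -5.91127566e-04],
       [ 0.00000000e+00,  0.00000000e+00,  0.00000000e+00,
         1.00000000e+00]])}
```

View pics/scene0.png

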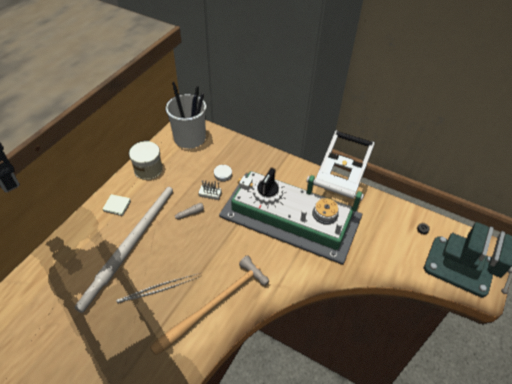

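View pics/top0.png

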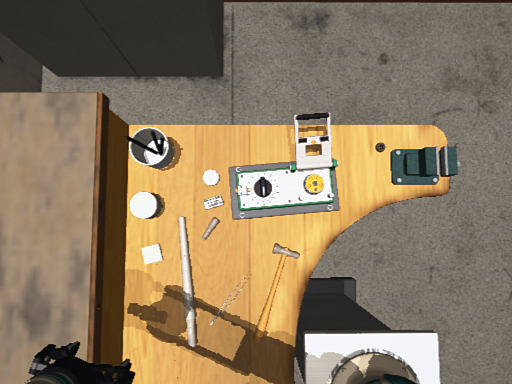

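View pics/wrist0.png

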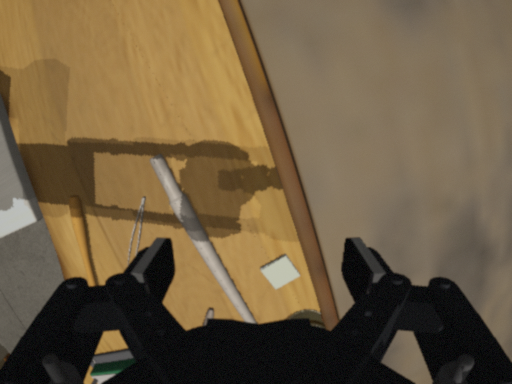

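The scene view shows the jig near (290,210), the leaf open to the rear with its black bar near (355,139), and the knob near (268,183). In the top view the knob is at (263,187), the blank at (315,184) and the bar at (312,117). Next I'll measure these.

```bash
cat > h.py <<'E'
import numpy as np,cv2
from rig import *
def ray(i,u,v):
    d=np.linalg.inv(i["mtx"])@[u,v,1.]; return -i["R"].T@i["t"], i["R"].T@d
def onz(i,u,v,z):
    o,d=ray(i,u,v); return o+d*(z-o[2])/d[2]
def proj(i,X):
    c=i["R"]@np.asarray(X)+i["t"]; p=i["mtx"]@c; return p[:2]/p[2]
def tri(i,p,j,q):
    A=[];b=[]
    o1,d1=ray(i,*p);o2,d2=ray(j,*q)
    d1/=np.linalg.norm(d1);d2/=np.linalg.norm(d2)
    s=np.linalg.lstsq(np.c_[d1,-d2],o2-o1,rcond=None)[0]
    a,b=o1+s[0]*d1,o2+s[1]*d2
    return (a+b)/2,np.linalg.norm(a-b)
E
python3 - <<'E'
from h import *
t=get_image("top");s=get_image("scene")
a=t["color"][100:230,190:350];cv2.imwrite("pics/topz.png",cv2.resize(a,None,fx=5,fy=5,interpolation=cv2.INTER_CUBIC)[:600])
a=s["color"][120:270,210:380];cv2.imwrite("pics/scz.png",cv2.resize(a,None,fx=4,fy=4,interpolation=cv2.INTER_CUBIC))
for nm,i,roi in(("top",t,(290,170,340,205)),("scene",s,(300,190,350,230))):
    h=cv2.cvtColor(i["color"],cv2.COLOR_BGR2HSV);x0,y0,x1,y1=roi
    m=cv2.inRange(h,(15,150,120),(35,255,255));k=np.zeros_like(m);k[y0:y1,x0:x1]=m[y0:y1,x0:x1]
    n,l,st,c=cv2.connectedComponentsWithStats(k);j=1+np.argmax(st[1:,4]);print(nm,c[j],st[j],onz(i,*c[j],.05))
E
```

```text
top [314.41121495 182.73364486] [306 175  18  18 214] [0.50558858 0.13496107 0.05      ]Traceback (most recent call last):
  File "<stdin>", line 8, in <module>
    return _wrapfunc(a, 'argmax', axis=axis, out=out, **kwds)
    return bound(*args, **kwds)
ValueError: attempt to get argmax of an empty sequence
```

View pics/topz.png

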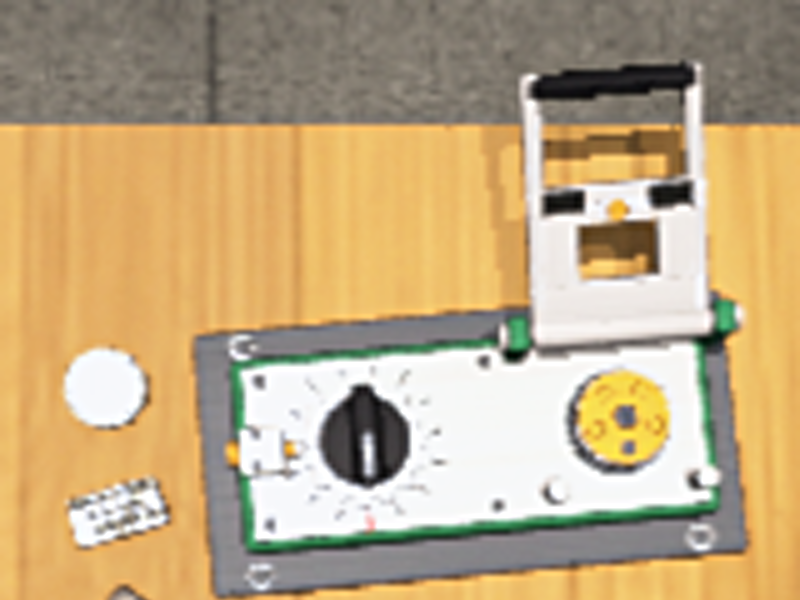

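View pics/scz.png

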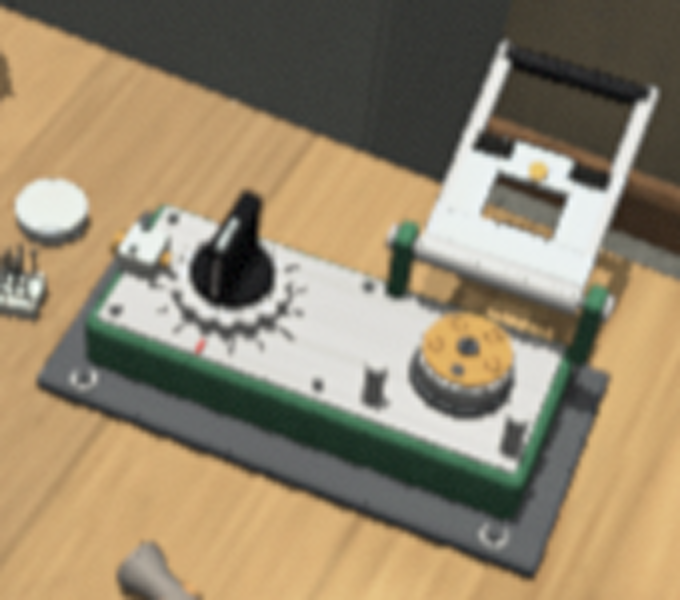

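Run:
```python
from h import *
t=get_image("top");s=get_image("scene")
T=lambda x,y:(190+(x+.5)/5-.5,100+(y+.5)/5-.5)
S=lambda x,y:(210+(x+.5)/4-.5,120+(y+.5)/4-.5)
print("blank",tri(t,T(624,417),s,S(468,348)))
print("bar mid",tri(t,T(613,82),s,S(578,75)))
print("bar L",tri(t,T(535,87),s,S(512,55)),"R",tri(t,T(692,74),s,S(645,93)))
print("mark",onz(t,*T(370,522),.045),onz(s,*S(200,346),.045))
F={"FL":(-65,143),"FR":(-65,-119),"RL":(65,143)}
obs=[]
for n,a,b in(("FL",T(217,597),S(40,386)),("FR",T(747,552),S(530,577)),("RL",T(195,337),None),("RR",None,S(607,373))):
    if a: p=onz(t,*a,.01);print(n,"top",p);obs.append((n,p))
    if b: p=onz(s,*b,.01);print(n,"sc",p);obs.append((n,p))
F["RR"]=(65,-119)
A=np.array([F[n] for n,_ in obs])/1e3;B=np.array([p[:2] for _,p in obs])
ma,mb=A.mean(0),B.mean(0);H=(A-ma).T@(B-mb);th=np.arctan2(H[0,1]-H[1,0],H[0,0]+H[1,1])
R=np.array([[np.cos(th),-np.sin(th)],[np.sin(th),np.cos(th)]]);o=mb-R@ma
print("th deg",np.degrees(th),"o",o,"res mm",np.round((A@R.T+o-B)*1e3,1).tolist())
W=lambda x,y,z:np.r_[R@[x/1e3,y/1e3]+o,z/1e3]
for q in(2.9,2.7,2.5): 
  P=W(40-110*np.cos(q),-55,80+110*np.sin(q));print("bar",q,P,"top",proj(t,P),"sc",proj(s,P))
print("knob",W(0,65,90),"blank",W(0,-55,55)); print(T(613,82),S(578,75))
```

```text
blank (array([0.50194288, 0.13965924, 0.06997368]), np.float64(0.0031526830322452545))
bar mid (array([0.6420852 , 0.15076459, 0.12576332]), np.float64(0.0032867872608083448))
bar L (array([0.64023555, 0.18458823, 0.12461346]), np.float64(0.0032840924382326257)) R (array([0.64471942, 0.11719732, 0.12789778]), np.float64(0.004307444707103637))
mark [0.45658251 0.25394427 0.045     ] [0.45634853 0.25842504 0.045     ]
FL top [0.42265364 0.32718033 0.01      ]
FL sc [0.41850232 0.32746234 0.01      ]
FR top [0.44333231 0.06993082 0.01      ]
FR sc [0.43943499 0.07377576 0.01      ]
RL top [0.54964239 0.33816847 0.01      ]
RR sc [0.57030466 0.08553674 0.01      ]
th deg 4.803151548680858 o [0.49657376 0.19353209] res mm [[-2.8, 3.4], [1.3, 3.1], [-1.6, -0.4], [2.3, -4.3], [-0.3, 3.3], [1.0, -5.1]]
bar 2.9 [0.64746891 0.15101764 0.10631743] top [310.03238843 116.52497162] sc [353.96792684 143.82636453]
bar 2.7 [0.64013728 0.15040158 0.12701179] top [311.78820919 117.07450043] sc [354.91688181 138.44317294]
bar 2.5 [0.62885491 0.14945355 0.14583194] top [313.68962515 119.72845595] sc [355.13058401 134.80804623]
knob [0.49113113 0.25830383 0.09      ] blank [0.50117905 0.13872524 0.055     ]
(312.2, 116.0) (354.125, 138.375)
```

```bash
cat >> h.py <<'E'
from scipy.spatial.transform import Rotation as Ro
def Rt(q): return Ro.from_quat([q[1],q[2],q[3],q[0]])
def go(P,yaw,s=None):
    """rows values to bring TCP (world P) tool-down, with tool z axis at yaw deg"""
    s=s or get_state(); R=Rt(s["ee_rot"])
    y=np.array([0,0,-1.]);a=np.radians(yaw);z=np.array([np.cos(a),np.sin(a),0]);x=np.cross(y,z)
    T=Ro.from_matrix(np.c_[x,y,z])
    d=R.inv().apply(np.asarray(P)-s["position"])*100; r=(R.inv()*T).as_rotvec(degrees=True)/8
    return np.round(d,2),np.round(r,2)
def yawz(s): z=Rt(s["ee_rot"]).as_matrix()[:,2];return np.degrees(np.arctan2(z[1],z[0]))
E
python3 - <<'E'
from h import *
s=get_state();print(Rt(s["ee_rot"]).as_matrix().round(3),yawz(s))
for y in(4.8,-175.2): print(go([.642,.151,.25],y))
E
```

```text
[[ 0.948 -0.     0.317]
 [-0.317 -0.     0.948]
 [-0.    -1.    -0.   ]] 71.50761703174483
(array([ 56.09,  -1.88, -22.81]), array([0.  , 8.34, 0.  ]))
(array([ 56.09,  -1.88, -22.81]), array([  0.  , -14.16,  -0.  ]))
```

```bash
python3 -m jog '[130,56,-1,-22.8,0,8.34,0,130,56,-1,-22.8,0,8.34,0,130,56,-1,-22.8,0,8.34,0,130,56,-1,-22.8,0,8.34,0,130,56,-1,-22.8,0,8.34,0,130,56,-1,-22.8,0,8.34,0,130,56,-1,-22.8,0,8.34,0,130,56,-1,-22.8,0,8.34,0,130,56,-1,-22.8,0,8.34,0,130,56,-1,-22.8,0,8.34,0,130,56,-1,-22.8,0,8.34,0,130,56,-1,-22.8,0,8.34,0]' 40
python3 - <<'E'
from h import *
s=get_state();print(s["clock"],s["position"],yawz(s),s["qpos"].round(2),s["width"],s["contact_force"])
w=get_image("wrist");cv2.imwrite("pics/w1.png",w["color"])
E
```

```text
clock: 1.85
position: [0.6405, 0.1518, 0.2409]
ee_rot: [-0.52, 0.521, -0.479, 0.478]
contact_force: [-0.3, 0.8, 0.1]
width: 0.0423
1.85 [0.6405361  0.15175617 0.24093384] 4.769591492373884 [0.13 0.4  1.29 0.   1.45 0.04] 0.04233938738728649 [-0.32789903  0.75036641  0.13986162]
```

View pics/w1.png

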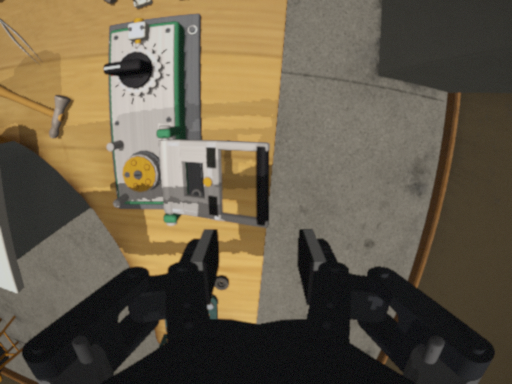

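```bash
cat >> h.py <<'E'
def wray(w,s,u,v):
    m=w["mtx"];x=(u-m[0,2])/m[0,0];y=(v-m[1,2])/m[1,1];r=np.hypot(x,y)
    d=np.array([np.sin(r)*x/r,np.sin(r)*y/r,np.cos(r)])
    M=w["tool_from_camera"];R=Rt(s["ee_rot"])
    return s["position"]+R.apply(M[:3,3]),R.apply(M[:3,:3]@d)
def wz(w,s,u,v,z):
    o,d=wray(w,s,u,v);return o+d*(z-o[2])/d[2]
E
python3 - <<'E'
from h import *
s=get_state();w=get_image("wrist")
c=w["color"][10:240,80:300];cv2.imwrite("pics/w1z.png",cv2.resize(c,None,fx=2.6,fy=2.6,interpolation=cv2.INTER_CUBIC))
h=cv2.cvtColor(w["color"],cv2.COLOR_BGR2HSV)
def blob(m,x0,y0,x1,y1):
    k=np.zeros_like(m);k[y0:y1,x0:x1]=m[y0:y1,x0:x1]
    n,l,st,c=cv2.connectedComponentsWithStats(k);j=1+np.argmax(st[1:,4]);return c[j],st[j]
dark=cv2.inRange(h,(0,0,0),(180,255,50))
b,st=blob(dark,250,130,280,235);print("bar",b,st,[wz(w,s,*b,z).round(4).tolist() for z in(.12,.125,.13)])
for v in(st[1]+3,st[1]+st[3]-4): print(wz(w,s,b[0],v,.126).round(4))
k,st=blob(dark,95,45,160,95);print("knob",k,st,wz(w,s,*k,.08))
y,st=blob(cv2.inRange(h,(15,120,100),(35,255,255)),115,145,165,195);print("blank",y,st,[wz(w,s,*y,z).round(4).tolist() for z in(.06,.07)])
E
```

```text
bar [262.31081081 186.57739558] [257 148  12  78 814] [[0.6454, 0.1498, 0.12], [0.6452, 0.1512, 0.125], [0.6451, 0.1525, 0.13]]
[0.6424 0.1837 0.126 ]
[0.6483 0.1171 0.126 ]
knob [133.22413793  69.75143678] [106  54  47  32 696] [0.49850118 0.2567539  0.08      ]
blank [139.3382716 173.9      ] [123 157  33  35 810] [[0.5014, 0.1371, 0.06], [0.5055, 0.1397, 0.07]]
```

View pics/w1z.png

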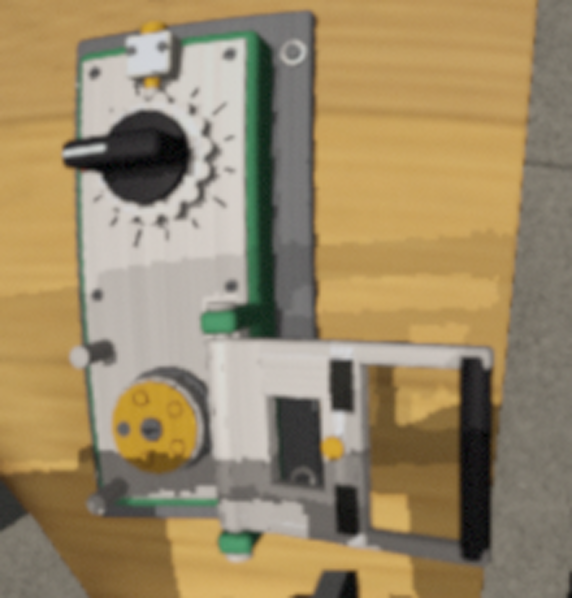

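The wrist view shows the bar at (262,187). That casts to x 0.645, y 0.151 at z 0.125, which agrees with triangulation within 3 mm, and the bar's yaw is about 5°. Going down on it.

Run:
```python
from h import *
print(go([.644,.1512,.107],4.9))
```

```text
(array([ 0.17, 13.45,  0.38]), array([ 0.  , -0.01, -0.  ]))
```

```bash
python3 -m jog '[165,0.1,4,0.38,0,0,0,165,0.1,8,0.38,0,0,0,165,0.1,10,0.38,0,0,0,165,0.1,10,0.38,0,0,0]' 40
python3 - <<'E'
from h import *
s=get_state();print(s["position"],s["width"])
w=get_image("wrist");cv2.imwrite("pics/w2.png",w["color"])
t=get_image("scene");cv2.imwrite("pics/s2.png",cv2.resize(t["color"][80:280,200:440],None,fx=3,fy=3,interpolation=cv2.INTER_CUBIC))
E
```

```text
clock: 2.45
position: [0.6429, 0.1518, 0.1398]
ee_rot: [-0.52, 0.522, -0.479, 0.477]
contact_force: [0.5, 0.2, 0.7]
width: 0.0299
[0.64291284 0.15183947 0.13984801] 0.029942833187460736
```

View pics/w2.png

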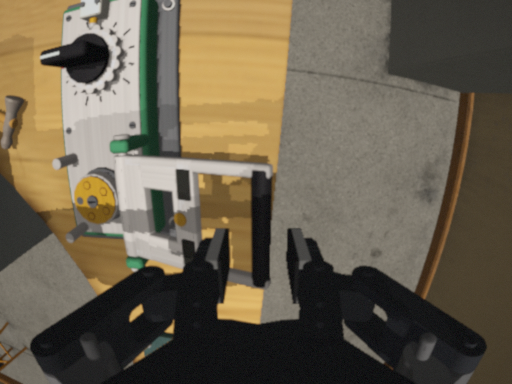

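View pics/s2.png

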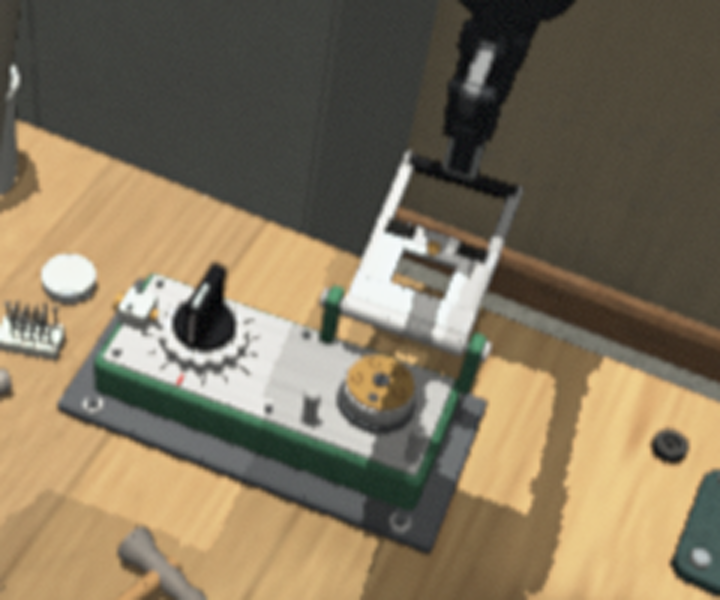

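The wrist view shows the bar at about (262,225), between the fingers, which are centred near 258. I'll check its height across the two wrist views.

Run:
```python
from h import *
s=get_state();w=get_image("wrist")
for z in(.11,.118,.126,.134):
    a=wz(w,s,263,172,z);b=wz(w,s,260,283,z);print(z,((a+b)/2).round(4),np.linalg.norm(a-b).round(4))
```

```text
0.11 [0.6492 0.1428 0.11  ] 0.0793
0.118 [0.6488 0.1463 0.118 ] 0.0757
0.126 [0.6484 0.1499 0.126 ] 0.0721
0.134 [0.648  0.1534 0.134 ] 0.0685
```

```bash
python3 -m jog '[165,0.05,1.6,0.25,0,0,0,165,0.05,3.1,0.25,0,0,0,165,0.05,3.1,0.25,0,0,0,255,0.05,3.1,0.25,0,0,0,255,0.05,3.1,0.25,0,0,0,255,0.05,3.1,0.25,0,0,0,255,0.05,3.1,0.25,0,0,0]' 40
python3 - <<'E'
from h import *
s=get_state();print(s["position"],s["width"],s["contact_force"],s["moment"],yawz(s))
w=get_image("wrist");cv2.imwrite("pics/w3.png",w["color"])
E
```

```text
clock: 3.48
position: [0.6448, 0.1502, 0.1093]
ee_rot: [-0.519, 0.522, -0.48, 0.477]
contact_force: [-5.2, -0.9, -3.3]
width: 0.0102
[0.64477017 0.15017238 0.10932004] 0.010164883102357622 [-5.18227656 -0.8635717  -3.31981522] [-0.13443306  0.8767259   0.02491988] 4.791996310856021
```

View pics/w3.png

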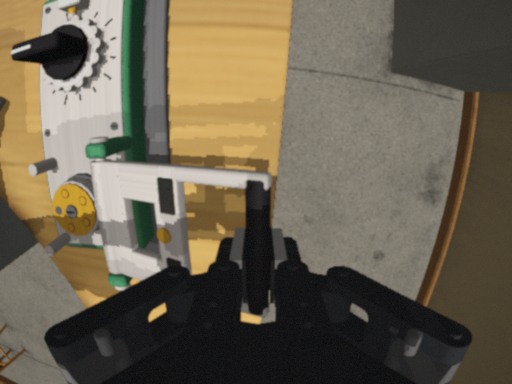

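Gripped: width is 10 mm and the bar is between the pads at about (258,245). I'll swing along the arc in stages and watch the force.

```bash
python3 - <<'E'
import numpy as np
a0=np.arcsin(48/110)
for d in range(0,160,6):
    a=a0+np.radians(d);print(d,round(-11*(np.sin(a)-np.sin(a0)),2),round(11*(np.cos(a)-np.cos(a0)),2))
E
python3 -m jog '[255,0,-0.5,-0.25,0,0,0,255,0,-1.01,-0.55,0,0,0,255,0,-1.01,-0.55,0,0,0]'
python3 -c "
from h import *
s=get_state();print(s['position'],s['contact_force'],s['moment'],s['width'])"
```

```text
0 -0.0 0.0
6 -1.01 -0.56
12 -1.95 -1.21
18 -2.82 -1.97
24 -3.61 -2.81
30 -4.31 -3.73
36 -4.9 -4.71
42 -5.39 -5.75
48 -5.77 -6.84
54 -6.03 -7.96
60 -6.17 -9.11
66 -6.19 -10.26
72 -6.1 -11.4
78 -5.88 -12.53
84 -5.54 -13.64
90 -5.1 -14.7
96 -4.54 -15.71
102 -3.88 -16.65
108 -3.13 -17.52
114 -2.29 -18.31
120 -1.37 -19.0
126 -0.39 -19.6
132 0.66 -20.09
138 1.74 -20.46
144 2.87 -20.73
150 4.01 -20.87
156 5.16 -20.89
clock: 3.9
position: [0.6401, 0.1497, 0.1202]
ee_rot: [-0.519, 0.522, -0.48, 0.478]
contact_force: [-6.7, -0.2, -5.7]
width: 0.0101
[0.64005264 0.14974645 0.1201851 ] [-6.71184944 -0.21576466 -5.65171664] [-0.17412272  0.78510715 -0.00174751] 0.010063867180508121
```

```bash
python3 -m jog '[255,0,-0.48,-0.32,0,0,0,255,0,-0.94,-0.65,0,0,0,255,0,-1.4,-1.03,0,0,0,255,0,-1.81,-1.41,0,0,0,255,0,-2.22,-1.83,0,0,0,255,0,-2.6,-2.25,0,0,0,255,0,-2.95,-2.7,0,0,0,255,0,-3.3,-3.17,0,0,0,255,0,-3.3,-3.17,0,0,0]'
python3 -c "
from h import *
s=get_state();print(s['position'],s['contact_force'],s['moment'],s['width'])
t=get_image('scene');cv2.imwrite('pics/s4.png',cv2.resize(t['color'][60:280,200:440],None,fx=2.7,fy=2.7,interpolation=cv2.INTER_CUBIC))"
```

```text
clock: 5.03
position: [0.6129, 0.1475, 0.156]
ee_rot: [0.522, -0.519, 0.477, -0.48]
contact_force: [4.0, -1.3, 4.5]
width: 0.0099
[0.61293521 0.14753486 0.1559602 ] [ 4.03192822 -1.34643394  4.48701323] [-0.10731737 -0.93708706  0.03571813] 0.009939549646230896
```

View pics/s4.png

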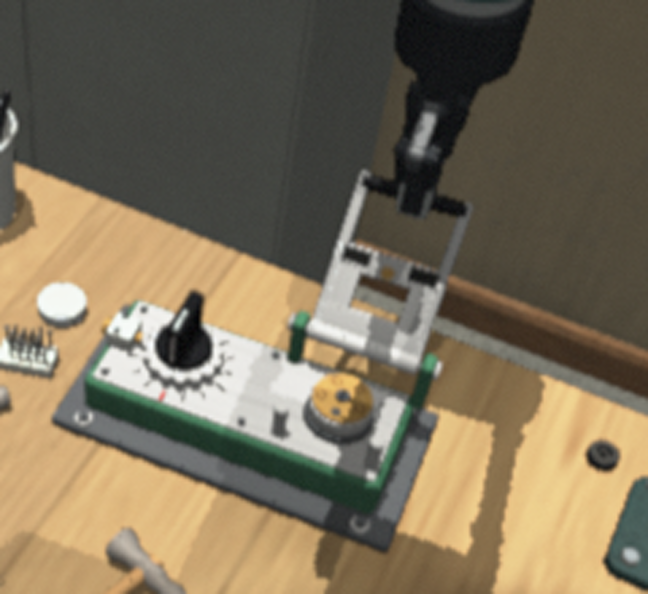

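```bash
python3 -m jog '[255,0,-0.6,-0.98,0,0,0,255,0,-1.1,-2.0,0,0,0,255,0,-1.48,-3.1,0,0,0,255,0,-1.75,-4.2,0,0,0,255,0,-1.9,-5.35,0,0,0,255,0,-1.92,-6.5,0,0,0,255,0,-1.83,-7.65,0,0,0,255,0,-1.6,-8.8,0,0,0,255,0,-1.6,-8.8,0,0,0]'
python3 -c "
from h import *
s=get_state();print(s['position'],s['contact_force'],s['moment'],s['width'])
t=get_image('scene');cv2.imwrite('pics/s5.png',cv2.resize(t['color'][60:280,200:440],None,fx=2.7,fy=2.7,interpolation=cv2.INTER_CUBIC))"
```

```text
clock: 6.2
position: [0.5253, 0.1401, 0.1773]
ee_rot: [0.523, -0.518, 0.476, -0.481]
contact_force: [-4.0, -3.8, 34.2]
width: 0.0102
[0.5253338  0.14009665 0.17734378] [-4.04058152 -3.82226166 34.16013628] [-0.44149108  0.45010461  0.02130007] 0.010238120045094985
```

View pics/s5.png

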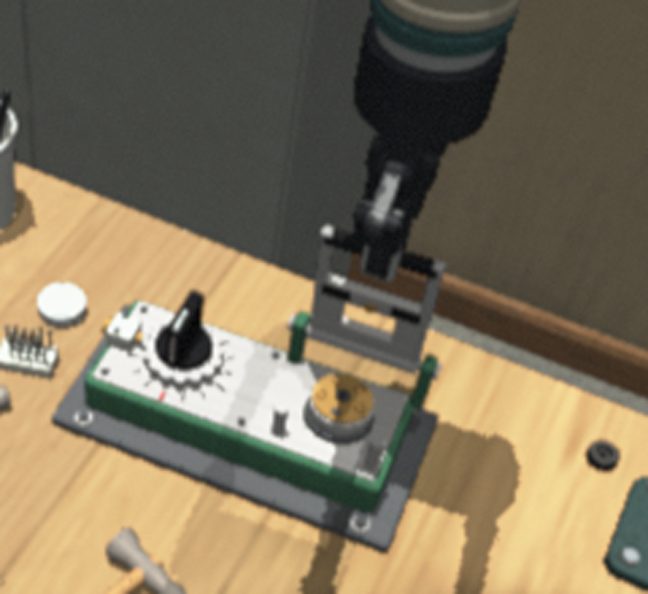

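The lift force grew to 34 N because the bar sits about 11 mm from the fingertips, not 19 mm. That puts the hinge near x 0.543, which agrees with the foot fit. I'll relax the vertical offset and re-plan.

```bash
python3 -m jog '[255,0,-0.4,0,0,0,0,255,0,-0.8,0,0,0,0,255,0,-0.8,0,0,0,0]'
python3 -c "
from h import *
s=get_state();print(s['position'],s['contact_force'],s['moment'],s['width'])"
```

```text
clock: 6.62
position: [0.5226, 0.1399, 0.1775]
ee_rot: [-0.52, 0.521, -0.479, 0.479]
contact_force: [1.7, -1.9, 3.6]
width: 0.0104
[0.52260871 0.13990922 0.17746842] [ 1.74632054 -1.89495063  3.62930154] [-0.24171732 -0.52354021 -0.03514744] 0.010410221515368308
```

```bash
python3 -m jog '[255,0,0.24,-1.09,0,0,0,255,0,0.65,-2.16,0,0,0,255,0,1.17,-3.2,0,0,0,255,0,1.8,-4.16,0,0,0,255,0,2.53,-5.05,0,0,0,255,0,2.53,-5.05,0,0,0]'
python3 -c "
from h import *
s=get_state();print(s['position'],s['contact_force'],s['moment'],s['width'])"
```

```text
clock: 7.38
position: [0.4699, 0.1356, 0.1504]
ee_rot: [-0.519, 0.522, -0.48, 0.477]
contact_force: [2.6, -1.6, -4.5]
width: 0.0102
[0.46985909 0.1355572  0.15040327] [ 2.64199088 -1.61495458 -4.46689978] [-0.30769357 -0.30577099 -0.03441245] 0.010195449597282021
```

```bash
python3 -m jog '[255,0,0.81,-0.81,0,0,0,255,0,1.7,-1.54,0,0,0,255,0,2.67,-2.17,0,0,0,255,0,3.7,-2.69,0,0,0,255,0,4.77,-3.1,0,0,0,255,0,5.88,-3.4,0,0,0,255,0,6.64,-3.53,0,0,0,255,0,6.64,-3.53,0,0,0]'
python3 -c "
from h import *
s=get_state();print(s['position'],s['contact_force'],s['moment'],s['width'])
t=get_image('scene');cv2.imwrite('pics/s6.png',cv2.resize(t['color'][60:280,200:440],None,fx=2.7,fy=2.7,interpolation=cv2.INTER_CUBIC))"
```

```text
clock: 8.38
position: [0.4351, 0.1327, 0.0843]
ee_rot: [-0.519, 0.522, -0.48, 0.477]
contact_force: [-4.6, -2.8, 0.3]
width: 0.0099
[0.43505188 0.13267392 0.08426527] [-4.61712064 -2.8346765   0.3418608 ] [-0.4109834   0.56720597  0.03571513] 0.009918688576345992
```

View pics/s6.png

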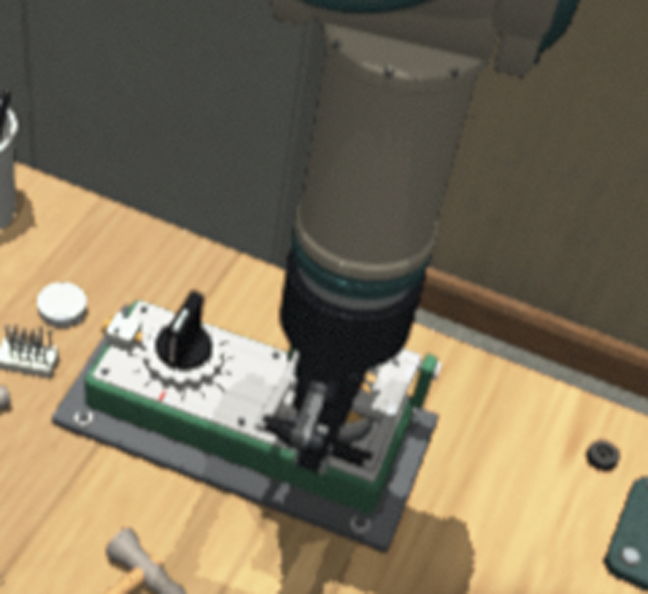

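```bash
python3 -m jog '[255,0,0.5,-0.04,0,0,0,255,0,1.0,-0.05,0,0,0,255,0,1.4,-0.05,0,0,0,255,0,1.7,-0.05,0,0,0,255,0,1.7,-0.05,0,0,0]'
python3 -c "
from h import *
s=get_state();print(s['position'],s['contact_force'],s['moment'],s['width'])"
```

```text
clock: 9.05
position: [0.4332, 0.1325, 0.0675]
ee_rot: [-0.518, 0.522, -0.48, 0.477]
contact_force: [-6.1, -3.4, 0.4]
width: 0.0102
[0.433239   0.13251301 0.06746315] [-6.11489077 -3.3605187   0.44646007] [-0.49252456  0.86977623  0.07768052] 0.010197638412543864
```

```bash
python3 -m jog '[255,0,0.2,0,0,0,0,255,0,0.4,0,0,0,0,255,0,0.4,0,0,0,0]'
python3 -c "
from h import *
s=get_state();print(s['position'],s['contact_force'],s['moment'],s['width'])"
python3 -m jog '[255,0,0.2,0,0,0,0,255,0,0.4,0,0,0,0,255,0,0.4,0,0,0,0]'
python3 -c "
from h import *
s=get_state();print(s['position'],s['contact_force'],s['moment'],s['width'])
t=get_image('scene');cv2.imwrite('pics/s7.png',cv2.resize(t['color'][60:280,200:440],None,fx=2.7,fy=2.7,interpolation=cv2.INTER_CUBIC))
cv2.imwrite('pics/w7.png',get_image('wrist')['color'])"
```

```text
clock: 9.43
position: [0.4333, 0.1325, 0.0636]
ee_rot: [-0.518, 0.522, -0.48, 0.477]
contact_force: [-6.2, -3.5, 1.5]
width: 0.0103
[0.43326223 0.13249915 0.06362709] [-6.18900719 -3.51442882  1.51908345] [-0.46732989  0.73220979 -0.03244653] 0.010316462114152936
clock: 9.8
position: [0.4333, 0.1325, 0.0628]
ee_rot: [-0.519, 0.522, -0.48, 0.477]
contact_force: [-12.7, -4.6, 29.0]
width: 0.0102
[0.43326695 0.13250271 0.06275854] [-12.65975    -4.5598709  28.9616786] [-0.70531766  2.16180283  0.05712423] 0.010249878181230914
```

View pics/s7.png

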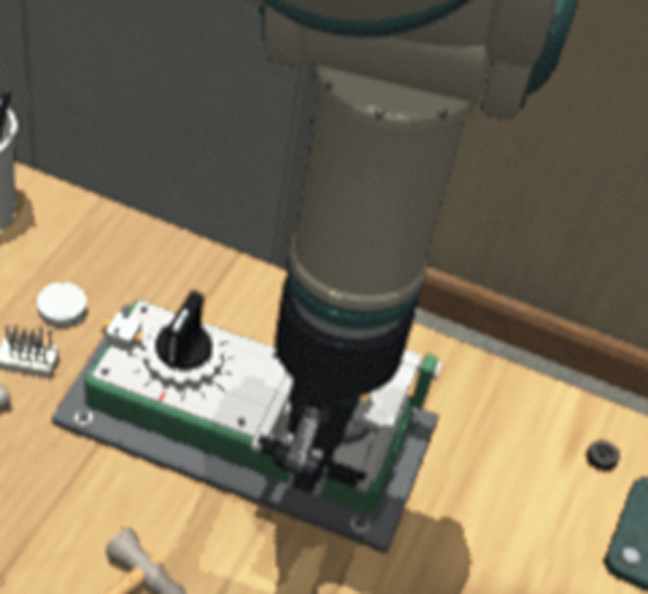

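View pics/w7.png

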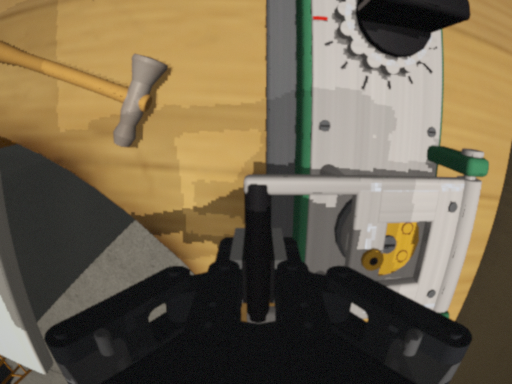

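```bash
python3 -m jog '[255,0,-0.3,0,0,0,0,165,0,-0.3,0,0,0,0,165,0,-0.3,0,0,0,0,165,0,-0.3,0,0,0,0,165,0,-3,0,0,0,0,165,0,-7,0,0,0,0,165,0,-10,0,0,0,0]'
python3 -c "
from h import *
s=get_state();print(s['position'],s['contact_force'],s['width'],s['qpos'].round(2))
cv2.imwrite('pics/w8.png',get_image('wrist')['color'])
print(go([.491,.2583,.19],94.8))"
```

```text
clock: 10.78
position: [0.4377, 0.1332, 0.1622]
ee_rot: [0.521, -0.52, 0.478, -0.479]
contact_force: [0.6, -0.6, 0.1]
width: 0.03
[0.43771058 0.13316685 0.16216252] [ 0.55979405 -0.64246565  0.06363141] 0.030029924032271386 [0.14 0.15 1.85 0.   1.13 0.06]
(array([-12.01,  -2.37,   6.14]), array([ -0.06, -11.25,   0.04]))
```

View pics/w8.png

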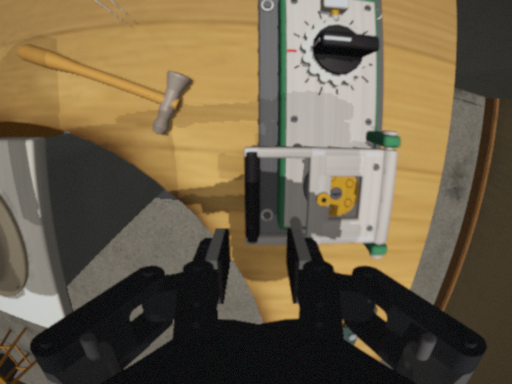

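```bash
python3 -m jog '[130,-1,-2.4,0.5,0,-1.3,0,130,-12,-2.4,6.1,0,-11.25,0,130,-12,-2.4,6.1,0,-11.25,0,130,-12,-2.4,6.1,0,-11.25,0,130,-12,-2.4,6.1,0,-11.25,0,130,-12,-2.4,6.1,0,-11.25,0,130,-12,-2.4,6.1,0,-11.25,0,130,-12,-2.4,6.1,0,-11.25,0,130,-12,-2.4,6.1,0,-11.25,0,130,-12,-2.4,6.1,0,-11.25,0,130,-12,-2.4,6.1,0,-11.25,0]'
python3 -c "
from h import *
s=get_state();print(s['position'],s['contact_force'],s['width'],s['qpos'].round(2),yawz(s))
cv2.imwrite('pics/w9.png',get_image('wrist')['color'])
for n in('scene','top'):
  t=get_image(n);a=t['color'][60:280,200:440] if n=='scene' else t['color'][100:230,190:370]
  cv2.imwrite('pics/%s9.png'%n,cv2.resize(a,None,fx=2.7 if n=='scene' else 4.4,fy=2.7 if n=='scene' else 4.4,interpolation=cv2.INTER_CUBIC))
"
```

```text
clock: 12.2
position: [0.4877, 0.2576, 0.1844]
ee_rot: [0.707, -0.706, -0.029, 0.029]
contact_force: [1.0, -0.1, -0.2]
width: 0.0417
[0.48768602 0.25760098 0.18442237] [ 1.01846682 -0.12951031 -0.21343393] 0.04169337841765885 [ 0.36  0.27  1.63  0.    1.24 -1.29] 94.72054883418043
```

View pics/w9.png

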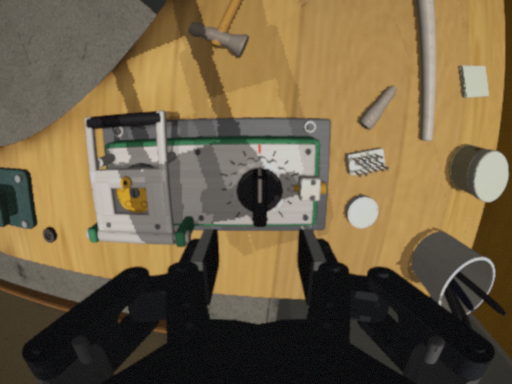

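View pics/scene9.png

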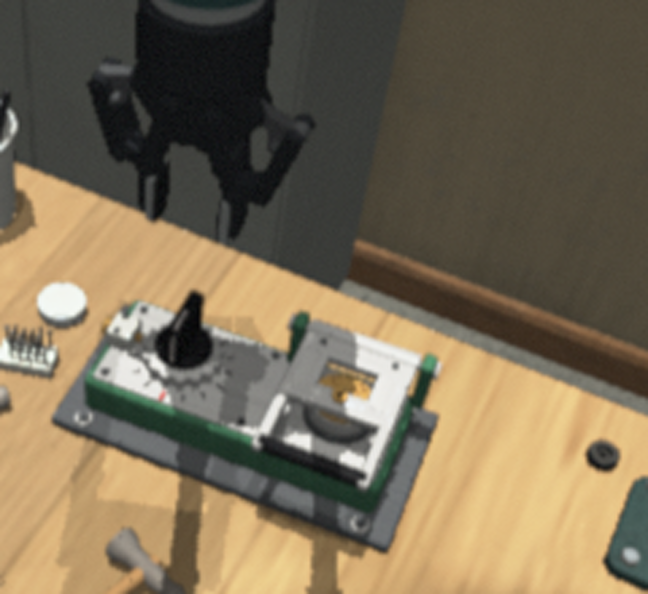

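View pics/top9.png

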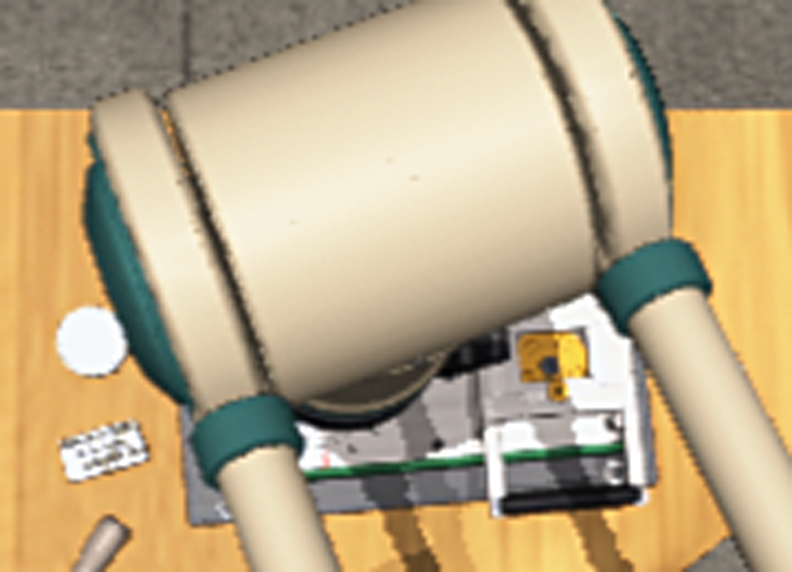

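The leaf now lies over the blank, with its bar at the front. The wrist view shows the knob at about (260,190) with its pointer on the red mark. Next I check the bar's height and the knob's position.

Run:
```python
from h import *
t=get_image("top");s=get_image("scene")
T=lambda x,y:(190+(x+.5)/4.4-.5,100+(y+.5)/4.4-.5)
S=lambda x,y:(200+(x+.5)/2.7-.5,60+(y+.5)/2.7-.5)
print("bar",tri(t,T(570,499),s,S(314,457)))
w=get_image("wrist");st=get_state();print(st["position"],yawz(st))
c=w["color"][130:240,200:340];cv2.imwrite("pics/w9z.png",cv2.resize(c,None,fx=5,fy=5,interpolation=cv2.INTER_CUBIC))
print("wrist bar",[wz(w,st,125,121,z).round(4).tolist() for z in(.075,.08,.085,.09)])
```

```text
bar (array([0.43296846, 0.13275915, 0.08639884]), np.float64(0.0026320067787320733))
[0.48761577 0.25752407 0.18474028] 94.7687620826949
wrist bar [[0.4358, 0.1317, 0.075], [0.4355, 0.134, 0.08], [0.4352, 0.1364, 0.085], [0.4348, 0.1387, 0.09]]
```

View pics/w9z.png

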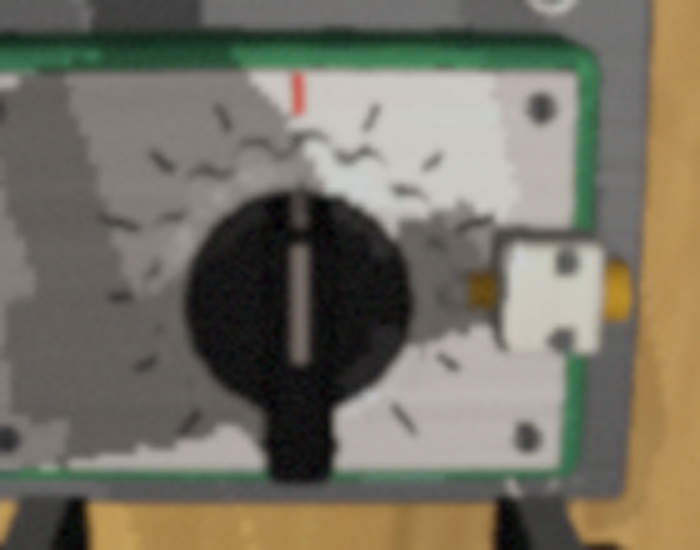

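Run:
```python
from h import *
w=get_image("wrist");st=get_state()
print("skirt",wz(w,st,260,190,.066),"pointer end",wz(w,st,260,203,.1),"front",wz(w,st,260,178,.1),"rear",wz(w,st,260,225.5,.1))
print("mark",wz(w,st,259.2,148,.045))
print(go([.490,.2585,.0715],94.8))
```

```text
skirt [0.49293161 0.25907354 0.066     ] pointer end [0.49422849 0.2589252  0.1       ] front [0.47348182 0.25714008 0.1       ] rear [0.51391043 0.26062607 0.1       ]
mark [0.45717149 0.2554015  0.045     ]
(array([ 0.25, 11.32,  0.07]), array([-0., -0.,  0.]))
```

```bash
python3 -m jog '[150,0.47,4,0.1,0,0,0,150,0.47,8,0.1,0,0,0,150,0.47,10,0.1,0,0,0,150,0.47,11.2,0.1,0,0,0,150,0.47,11.2,0.1,0,0,0]' 60
python3 -c "
from h import *
s=get_state();print(s['position'],s['contact_force'],s['width'],yawz(s))
cv2.imwrite('pics/w10.png',get_image('wrist')['color'])"
```

```text
clock: 13.18
position: [0.492, 0.2588, 0.0723]
ee_rot: [-0.706, 0.707, 0.029, -0.03]
contact_force: [0.9, 0.4, 0.4]
width: 0.0352
[0.49198418 0.25884574 0.07231005] [0.91491207 0.43710024 0.42200222] 0.03515907152793933 94.78143017894706
```

View pics/w10.png

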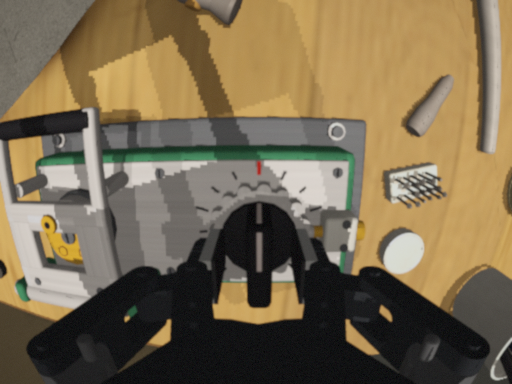

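The fingers straddle the knob bar at (259,255), centred. Closing.

```bash
python3 -m jog '[255,0,0,0,0,0,0,255,0,0,0,0,0,0,255,0,0,0,0,0,0,255,0,0,0,0,0,0]' 70
python3 -c "
from h import *
s=get_state();print(s['position'],s['contact_force'],s['moment'],s['effort'][5],s['width'],yawz(s))"
```

```text
clock: 13.72
position: [0.493, 0.2593, 0.074]
ee_rot: [0.707, -0.706, -0.03, 0.029]
contact_force: [-0.8, 0.7, 5.1]
width: 0.0108
[0.49300876 0.25931753 0.07399204] [-0.83470758  0.66817187  5.09658227] [0.06391472 0.13592435 0.02137339] -0.00018709285086515592 0.010808958056880834 94.78564184844583
```

```bash
cat > r.py <<'E'
from h import *
s=get_state();print('yaw turned',round(94.79-yawz(s),2),'Mz',round(s['moment'][2],3),'F',s['contact_force'].round(1),'w',round(s['width'],4),'p',s['position'].round(4))
E
python3 -m jog '[255,0,-0.1,0,0,0.5,0,255,0,-0.1,0,0,1,0,255,0,-0.1,0,0,1,0]' >/dev/null; python3 r.py
python3 -m jog '[255,0,0,0,0,0.4,0,255,0,0,0,0,0.4,0]'>/dev/null; python3 r.py
python3 -m jog '[255,0,0,0,0,0.4,0,255,0,0,0,0,0.4,0]'>/dev/null; python3 r.py
```

```text
yaw turned 7.94 Mz 0.174 F [1.2 1.3 0.7] w 0.0107 p [0.4929 0.2593 0.074 ]
yaw turned 11.13 Mz -0.027 F [ 2.6  2.2 -0.7] w 0.0106 p [0.4929 0.2592 0.074 ]
yaw turned 14.32 Mz -0.085 F [ 2.4 -0.   2.7] w 0.0108 p [0.493  0.2592 0.074 ]
```

```bash
python3 -m jog '[255,0,0,0,0,0.6,0,255,0,0,0,0,0.6,0]'>/dev/null; python3 r.py
python3 -m jog '[255,0,0,0,0,0.35,0,255,0,0,0,0,0.35,0]'>/dev/null; python3 r.py
python3 -m jog '[255,0,0,0,0,0.25,0,255,0,0,0,0,0.25,0]'>/dev/null; python3 r.py
python3 -m jog '[255,0,0,0,0,0.25,0,255,0,0,0,0,0.25,0]'>/dev/null; python3 r.py
```

```text
yaw turned 19.1 Mz -0.113 F [2.1 0.7 2. ] w 0.0104 p [0.4929 0.2592 0.074 ]
yaw turned 21.92 Mz -0.389 F [2.8 1.2 1.5] w 0.0108 p [0.493  0.2592 0.074 ]
yaw turned 23.96 Mz -0.019 F [3.3 1.4 1.9] w 0.0107 p [0.4929 0.2592 0.074 ]
yaw turned 26.0 Mz 0.078 F [4.7 1.  1.9] w 0.0108 p [0.4929 0.2591 0.074 ]
```

First click felt at about 24°, where the moment crosses zero. On to the second.

```bash
python3 -m jog '[255,0,0,0,0,0.5,0,255,0,0,0,0,1,0,255,0,0,0,0,1,0]'>/dev/null; python3 r.py
python3 -m jog '[255,0,0,0,0,0.6,0,255,0,0,0,0,1,0,255,0,0,0,0,1,0]'>/dev/null; python3 r.py
python3 -m jog '[255,0,0,0,0,0.5,0,255,0,0,0,0,0.5,0]'>/dev/null; python3 r.py
python3 -m jog '[255,0,0,0,0,0.25,0,255,0,0,0,0,0.25,0]'>/dev/null; python3 r.py
python3 -m jog '[255,0,0,0,0,0.25,0,255,0,0,0,0,0.25,0]'>/dev/null; python3 r.py
```

```text
yaw turned 33.96 Mz 0.088 F [5.7 1.8 3.4] w 0.0107 p [0.4929 0.2591 0.074 ]
yaw turned 41.96 Mz -0.129 F [ 4.5 -0.1  2.4] w 0.0107 p [0.4929 0.259  0.074 ]
yaw turned 46.03 Mz -0.513 F [5.  0.8 2.9] w 0.0106 p [0.4929 0.2591 0.074 ]
yaw turned 47.95 Mz -0.048 F [4.6 1.9 2.6] w 0.0111 p [0.4928 0.2591 0.074 ]
yaw turned 49.97 Mz 0.065 F [5.2 1.7 3. ] w 0.0104 p [0.4928 0.259  0.074 ]
```

Second click at about 48°. On to the third, stopping at 72°.

```bash
python3 -m jog '[255,0,0,0,0,0.5,0,255,0,0,0,0,1,0,255,0,0,0,0,1,0]'>/dev/null; python3 r.py
python3 -m jog '[255,0,0,0,0,0.6,0,255,0,0,0,0,1,0,255,0,0,0,0,1,0]'>/dev/null; python3 r.py
python3 -m jog '[255,0,0,0,0,0.5,0,255,0,0,0,0,0.5,0]'>/dev/null; python3 r.py
python3 -m jog '[255,0,0,0,0,0.25,0,255,0,0,0,0,0.25,0,255,0,0,0,0,0.25,0]'>/dev/null; python3 r.py
python3 - <<'E'
from h import *
cv2.imwrite('pics/w11.png',get_image('wrist')['color'])
t=get_image('scene');cv2.imwrite('pics/s11.png',cv2.resize(t['color'][60:280,200:440],None,fx=2.7,fy=2.7,interpolation=cv2.INTER_CUBIC))
E
```

```text
yaw turned 58.02 Mz -0.059 F [5.  1.3 4.2] w 0.0107 p [0.4928 0.259  0.074 ]
yaw turned 66.03 Mz -0.15 F [5.8 1.3 2.3] w 0.0107 p [0.4927 0.259  0.074 ]
yaw turned 70.1 Mz -0.507 F [5.7 2.1 3.7] w 0.0109 p [0.4928 0.259  0.074 ]
yaw turned 72.0 Mz -0.106 F [5.4 0.9 3.5] w 0.0108 p [0.4927 0.259  0.074 ]
```

View pics/w11.png

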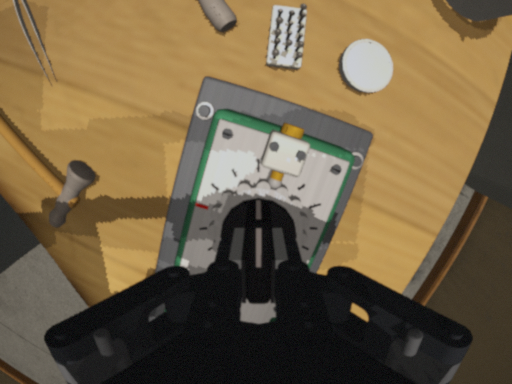

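View pics/s11.png

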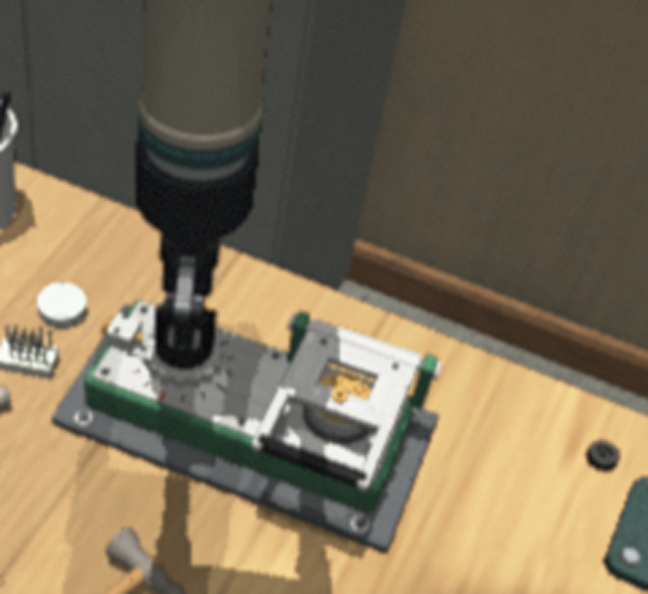

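At 72° the moment is nearly zero, and the pointer has turned with the gripper. I'll nudge half a degree to the bottom of the detent and let it settle.

```bash
python3 -m jog '[255,0,0,0,0,0.06,0,255,0,0,0,0,0.06,0,255,0,0,0,0,0.06,0,255,0,0,0,0,0.06,0,255,0,0,0,0,0.06,0,255,0,0,0,0,0.06,0]'; python3 r.py
```

```text
clock: 19.32
position: [0.4927, 0.259, 0.074]
ee_rot: [0.588, -0.587, 0.393, -0.394]
contact_force: [5.2, 2.1, 3.8]
width: 0.0108
yaw turned 72.46 Mz 0.085 F [5.2 2.1 3.8] w 0.0108 p [0.4927 0.259  0.074 ]
```

```bash
python3 -c "
from h import *
print(sign_off())"
```

```text
the job is handed in; nothing more can be done
None
```

I flipped the guide leaf fully down, then turned the knob three clicks clockwise. I handed the job in at about 19.3 s with the knob still gripped.

- **Leaf:** It came up against a hard stop, where the push rose to 29 N within about 1 mm. The pictures show it level over the blank. My two-camera height for its bar read 86 mm against the 80 mm expected. I put that down to a bias, since the starting height also read about 5 mm high. The bar sat about 11 mm from the fingertips instead of 19 mm, so the pull on it reached 34 N mid-swing until I corrected the path.
- **Knob:** I felt the clicks at about 24°, 48° and 72° of tool turn. It ended at 72.5° with almost no torque left (0.09 N m) and a steady 10.8 mm grip.
- **Bystanders:** The gripper stayed clear of the punch, tin and bur block throughout, and they look untouched in the last pictures, though I did not measure their positions.

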